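# Load a refill cartridge through the sprung dust flap of a detergent doser

## Robot

A 6-joint arm with a two-finger parallel gripper is mounted at the origin on the work surface. World frame = base frame: x ahead of the robot, y to its left, z up, the work surface at z = 0. Lengths are in m, angles in rad, forces in N, time in s.
With the tool pointing down it reaches from about 0.275 to 0.75 m from the base axis. Payload 10.2 kg.
Tool frame: the origin (TCP) lies midway between the tips of the shut fingers; the grasp point (between the pads) lies 19 mm behind it (env.hold_point_z is the distance from the TCP to the grasp point, in m); z points along the fingers, y is the line along which they close (so a half turn about z gives the same grasp; the last joint's range is limited). The gripper opens to 85 mm and grips with 20 to 120 N. Pads are 22 mm wide; open, the fingers measure 114 mm over their backs; the gripper's body (76 mm by 85 mm) begins 54 mm behind the grasp point. The pads swing forward as they close: fully open they stand 13 mm farther back than shut.
Start: joints at [0.888, 0.313, 1.498, -0, 1.331, -0.223], TCP at [0.233, 0.47, 0.231] pointing down, gripper open.
Joint ranges: [-2.94, 2.94], [-0.97, 2.17], [0.19, 2.56], [-1.23, 4.37], [0.02, 3.11], [-2.88, 2.88]. Speed limits (rad/s): [2.39, 2.39, 3.01, 3.14, 3.14, 3.14].

## Interface

Orientations are given as a unit quaternion [x, y, z, w].
In Python, from bench import env, kinematics, monitor, eyes, job gives the robot as it stands. The module is installed in compiled form; this text tells all that it offers. Calls block until the motion is done:
- env.reach(position, orientation): joint-space move of the TCP to a pose.
- env.movel(position, velocity=0.15, frame=None, guard=None): straight line of the TCP; frame=None keeps the orientation; velocity is the mean speed in m/s. With guard (N) it stops when the force on the tool has changed by that much, and returns True; else False.
- env.set_joints(angles): joint-space move.
- env.release() and env.close_gripper(effort=None): open the fingers fully, or close them until they stop; effort is the grip in N (None keeps the last).
- env.hold(seconds).
- kinematics.ik(position, orientation): joint angles nearest the present ones, or None.
- monitor.sense(): the state.
- eyes.grab_frame(name): name is "scene" or "top"; returns a dict with "frame" (400x640x3 uint8, red, green, blue), "mtx" (3x3 intrinsics, pixels), "view" (4x4, takes a point from world to camera coordinates). Camera axes: x right, y down, z forward; pixel columns grow to the right and rows downward; lengths in m; the calibration is good to about 2 mm. A picture is of the moment at which its call begins. There is no depth.
A pose or a line that the arm cannot do raises env.MotionError and nothing moves.
- job.hand_in(): hands the job in; it is judged then, once.
The state is a dict: "clock": time; "joints": joint angles; "qvel": joint speeds; "joint_efforts": joint torques, N m; "position": TCP position; "ee_rot": TCP orientation; "contact_force": force on the tool from outside, world axes, zero at the start; "ft_torque": the same for the moment, N m; "finger_gap": opening from 0.0 (shut) to 1.0 (fully open); "gripper_force": force on a finger pad.
Only numpy, scipy, OpenCV 4.12 (cv2) and the standard library are available. Lean on these libraries where they do the work, as an engineer would, in place of code of your own. Each camera call takes 0.05 s, during which the arm holds its last target. There are 200 camera calls.

## Task

Put the white refill cartridge, upright and foot first, through the sprung flap in the top of the detergent doser and push it down its pocket until you feel its foot press on the sprung valve at the bottom; stop there, for pressing hard breaks the valve. Then draw the gripper out so that the flap closes fully over the cartridge. Leave the pump bottle, the jug and the scrub brush where they are.

Things in the scene. Friction and masses are not known exactly. Their poses are not given: they have to be found in the camera images.
- cartridge_mid (a point): centre (half-way up) of the loose refill cartridge: a white plastic block 26 (its x) x 50 (its y) x 100 mm (its z, up), about 0.2 kg, standing upright on the counter. Its top is flat. The lowest 8 mm is a grey foot, stepped in 2 mm all round. Turned half round about z it is the same; either way is right.
- doser: the detergent doser, a fixed white box 130 (its x) x 190 (its y) x 180 mm high with a grey top 6 mm thick; origin at the centre of its underside, z up. In its top is an oblong mouth 41 mm (x, -18 to +23) by 140 mm (y, -70 to +70), covered by the flap. Under it is a 62 mm deep hollow; open the gripper along y there. A black panel marks its +x side.
- slot (a point): point on the pocket's centre line at the height of the doser's top (180 mm above the counter), 7 mm to the doser's +x from its centre; axes as the doser. The cartridge goes in with its 26 mm side along x. Most grippers cannot reach all the way while holding it: let go with its top about 30 mm below this point and push the rest with shut fingers.
- pocket (a point): centre of the pocket's mouth, 62 mm straight below the slot point. The pocket is 29 mm (x) x 53 mm (y), with sloped lead-ins all round. The flap pushes a loosely held cartridge's foot to +x on the way. A sprung rubber pad 28 mm down it presses the cartridge to +x: it slides under a drag of some 8 to 16 N (3 N more while the flap rubs on it) and stays where it is let go.
- flap (a joint): white flap over the mouth, 38 (x) x 136 (y) x 3 mm, hinged along the mouth's -x edge at the top, swings down inside. 0 = shut, 1.45 rad = fully open. A spring shuts it (about 4 N at its middle when shut, 4 to 5 N at its edge when open). It can shut over the cartridge only when the cartridge's top is more than about 38 mm below the mouth.
- floor_mid (a point): point on the pocket's centre line 148 mm below the slot point: the mid-height of the hidden sprung valve. Its true height lies up to 9 mm above or below and is not measured: when the cartridge just touches it, the cartridge's top is 39 to 57 mm below the slot point. The valve is stiff, 15 N per mm; more than 24 N on it (1.6 mm) breaks it. Let go, the cartridge stays resting on it.
- pump_bottle: bystander: black bottle with white cap, 60 mm across, 170 mm high, origin at the centre of its underside
- jug: bystander: white round jug, 90 mm across, 190 mm high, origin at the centre of its underside
- scrub_brush: bystander: white scrubbing brush with an arched handle, 55 x 150 mm (its y), 67 mm high, origin at the centre of its underside
Not all that is in view belongs to the job. What is shaped like the doser but purple is not meant.

How it is judged:
By the outcome, as a careful person would: the job done as asked, in the order asked, and still so for the second after the job is handed in, with the robot touching nothing.
It also fails if it takes over 72 s, if anything falls off the work surface, if the arm or the gripper's body presses on something with over 40 N, if the wrist force passes 120 N, or if a joint passes its speed limit or range.

## Working session

There is one attempt and no reset: what is moved stays moved. The work goes in short steps, each a Python script; the robot and the scene stay as the last script left them, time stands still between calls to the robot, and variables do not carry over. Pictures are saved under pics/ and viewed, at most 10 in all, crops included, and the job is handed in when it is done.

```bash
mkdir -p pics; python3 - <<'E'
from bench import env, kinematics, monitor, eyes, job
import cv2,numpy as np
for n in("scene","top"):
    g=eyes.grab_frame(n); cv2.imwrite(f"pics/{n}0.png",g["frame"][:,:,::-1]); print(n,g["mtx"].tolist(),np.round(g["view"],4).tolist())
s=monitor.sense();print(s["clock"],s["position"],s["ee_rot"],s["contact_force"],env.hold_point_z)
E
```

```text
scene [[455.09582737112623, 0.0, 324.9562822358185], [0.0, 455.09582737112623, 201.04461171195098], [0.0, 0.0, 1.0]] [[0.8387, 0.5446, -0.0059, -0.4564], [0.5163, -0.7984, -0.3098, -0.2965], [-0.1735, 0.2568, -0.9508, 1.4456], [0.0, 0.0, 0.0, 1.0]]
top [[520.3416842916456, 0.0, 327.0730863358883], [0.0, 520.3416842916456, 199.03339450992038], [0.0, 0.0, 1.0]] [[0.0108, -0.9999, -0.0054, -0.0151], [-0.9922, -0.01, -0.1239, 0.5696], [0.1238, 0.0067, -0.9923, 1.3341], [0.0, 0.0, 0.0, 1.0]]
0.1 [0.23281533 0.47030365 0.23078851] [ 2.27870550e-01  9.73691258e-01 -5.24514926e-04 -2.68101005e-04] [ 0.14312452 -0.43612955  0.66325278] 0.0187
```

View pics/scene0.png

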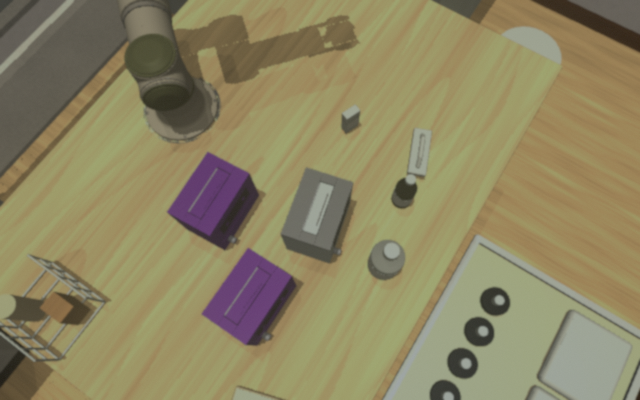

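View pics/top0.png

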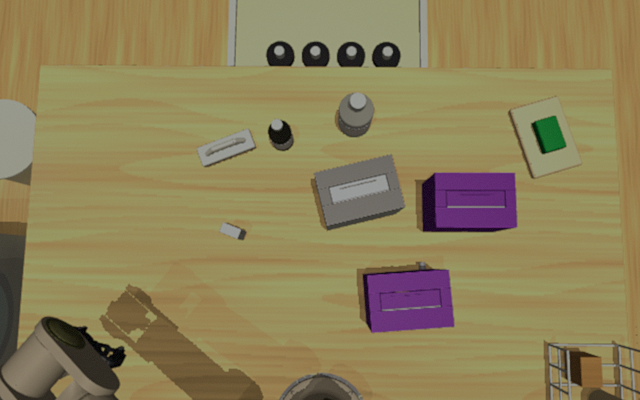

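The scene view shows the white doser at about (318,213) and the cartridge at (350,119). In the top view they are at (360,190) and (233,231). I'll enlarge both.

```bash
python3 - <<'E'
import cv2,numpy as np
s=cv2.imread("pics/scene0.png");t=cv2.imread("pics/top0.png")
a=lambda im,x,y,w,h,W,H:cv2.resize(im[y:y+h,x:x+w],(W,H),interpolation=cv2.INTER_CUBIC)
m=np.vstack([np.hstack([a(s,275,160,90,110,320,392)[:300],a(t,305,145,110,90,400,327)[:300]]),
 np.hstack([a(s,330,95,40,45,320,360)[:300],a(t,213,215,40,30,400,300)])])
cv2.imwrite("pics/m.png",m)
E
```

```text
(no output)
```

View pics/m.png

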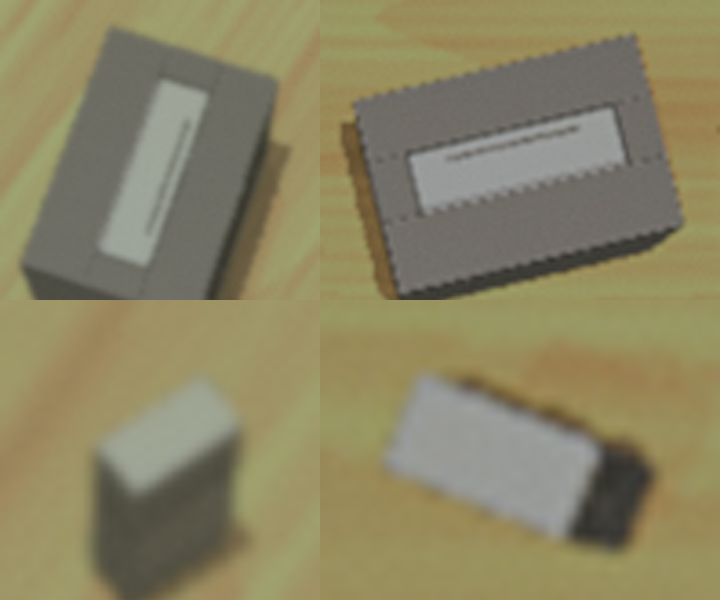

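The mouth sits nearer the far edge in the top view (margins about 61 and 70 px), so the doser's +x points up-image, roughly world +x. Next I'll fit the rectangles on their planes, from both views.

```bash
cat > h.py <<'E'
from bench import env, kinematics, monitor, eyes, job
import cv2,numpy as np
def plane(g,uv,z):
    R,t=g["view"][:3,:3],g["view"][:3,3]; c=-R.T@t
    d=(np.c_[np.atleast_2d(uv),np.ones(len(np.atleast_2d(uv)))]@np.linalg.inv(g["mtx"]).T)@R
    return c+d*((z-c[2])/d[:,2])[:,None]
def rect(g,mask,roi,z,k=6):
    x,y,w,h=roi; im=mask[y:y+h,x:x+w].astype(np.uint8)*255
    im=cv2.resize(im,None,fx=k,fy=k,interpolation=cv2.INTER_LINEAR)
    im=(im>127).astype(np.uint8)
    cs,_=cv2.findContours(im,cv2.RETR_EXTERNAL,cv2.CHAIN_APPROX_NONE)
    c=max(cs,key=cv2.contourArea)[:,0,:]
    uv=(c+.5)/k-.5+[x,y]
    p=plane(g,uv,z)[:,:2]
    (cx,cy),(a,b),_=r=cv2.minAreaRect((p*1000).astype(np.float32))
    B=cv2.boxPoints(r); e=B[1]-B[0]; f=B[2]-B[1]
    L=e if np.hypot(*e)>np.hypot(*f) else f
    yaw=np.degrees(np.arctan2(L[1],L[0]))%180   # direction of long side
    m=cv2.moments((p*1000).astype(np.float32).reshape(-1,1,2))
    return np.round([cx,cy,m["m10"]/m["m00"],m["m01"]/m["m00"],max(a,b),min(a,b),yaw],1)
E
python3 - <<'E'
from h import *
for n,rd,rc in(("scene",(275,160,90,110),(335,98,35,42)),("top",(305,145,110,90),(213,215,40,30))):
    g=eyes.grab_frame(n); hsv=cv2.cvtColor(g["frame"],cv2.COLOR_RGB2HSV); S,V=hsv[...,1],hsv[...,2]
    for nm,p in(("flap",(318,210) if n=="scene" else (360,190)),("top",(301,190) if n=="scene" else (350,215)),("cart",(350,112) if n=="scene" else (230,229)),("cside",(350,124) if n=="scene" else (241,235)),("wood",(370,124) if n=="scene" else (260,230))): print(n,nm,p,g["frame"][p[1],p[0]],hsv[p[1],p[0]])
    for nm,roi,z,m in(("flap",rd,.18,(S<60)&(V>135)),("top",rd,.18,(S<75)&(V>82)),("cart",rc,.1,(S<75)&(V>125))):
        print(n,nm,rect(g,m,roi,z))
E
```

```text
scene flap (318, 210) [158 164 153] [ 46  17 164]
scene top (301, 190) [108 107  97] [ 27  26 108]
scene cart (350, 112) [160 165 148] [ 39  26 165]
scene cside (350, 124) [88 86 72] [26 46 88]
scene wood (370, 124) [159 153 105] [ 27  87 159]
scene flap [580.3 -86.5 580.4 -86.9 136.9  39.1 104.1]
scene top [ 582.7 -100.4  577.8  -87.8  224.2  140.4  103.2]
scene cart [484.4 230.9 484.3 232.   53.9  30.3  69.5]
top flap (360, 190) [151 153 153] [ 90   3 153]
top top (350, 215) [113 109 104] [ 17  20 113]
top cart (230, 229) [153 155 152] [ 50   5 155]
top cside (241, 235) [67 64 59] [19 30 67]
top wood (260, 230) [154 148  96] [ 27  96 154]
top flap [577.  -85.2 577.9 -84.7 136.3  40.  104.8]
top top [575.4 -84.7 575.3 -84.7 193.2 133.  104.2]
top cart [481.1 232.8 481.2 233.1  51.9  28.7  67.6]
```

```bash
cat >> h.py <<'E'
CART=np.array([.4828,.2320]); CY=68.5
DOS=np.array([.5776,-.0860]); DY=104.3
ex=np.array([np.sin(np.radians(DY)),-np.cos(np.radians(DY))]); ey=np.array([-ex[1],ex[0]])
SLOT=DOS+.007*ex
def q(yaw):
    a=np.radians(90-yaw)/2; return np.array([np.sin(a),np.cos(a),0,0])
def st(m=""):
    s=monitor.sense(); f=s["contact_force"]; print(m,"t%.1f"%s["clock"],np.round(s["position"],4),"F",np.round(f,1),"doserF",np.round([f[:2]@ex,f[:2]@ey],1),"gap%.3f"%s["finger_gap"],"g%.0f"%s["gripper_force"]); return s
E
python3 - <<'E'
from h import *
print(SLOT,ex)
env.reach([*CART,.16],q(CY)); st("hover")
for y in(DY,DY-180): print(y,kinematics.ik([*SLOT,.27],q(y)),kinematics.ik([*SLOT,.112],q(y)))
print(env.movel([*CART,.064],.08,guard=8)); st("down")
env.close_gripper(70); s=st("grip")
g=eyes.grab_frame("scene");a=g["frame"][60:180,280:420]
g=eyes.grab_frame("top");b=g["frame"][170:290,165:305]
cv2.imwrite("pics/g.png",cv2.resize(np.hstack([a,b]),(800,343))[:,:,::-1])
E
```

```text
[ 0.58438311 -0.08427101] [0.96901573 0.24699901]
hover t1.5 [0.4824 0.2328 0.1602] F [0.5 0.6 1.1] doserF [0.6 0.4] gap0.998 g0
104.3 [-3.41490052e-01  4.38270272e-01  1.21959454e+00 -4.44089210e-16
  1.48372785e+00 -2.16186846e+00] [-3.41490052e-01  5.66752954e-01  1.44311420e+00 -4.44089210e-16
  1.13172550e+00 -2.16186846e+00]
-75.7 [-3.41490052e-01  4.38270272e-01  1.21959454e+00 -4.44089210e-16
  1.48372785e+00  9.79724192e-01] [-3.41490052e-01  5.66752954e-01  1.44311420e+00 -4.44089210e-16
  1.13172550e+00  9.79724192e-01]
False
down t2.9 [0.4831 0.2321 0.0645] F [-0.  -0.1 -0.2] doserF [-0.1 -0.1] gap1.000 g0
grip t3.3 [0.483  0.232  0.0644] F [-1.  -0.4  5.3] doserF [-1.1 -0.1] gap0.575 g73
```

View pics/g.png

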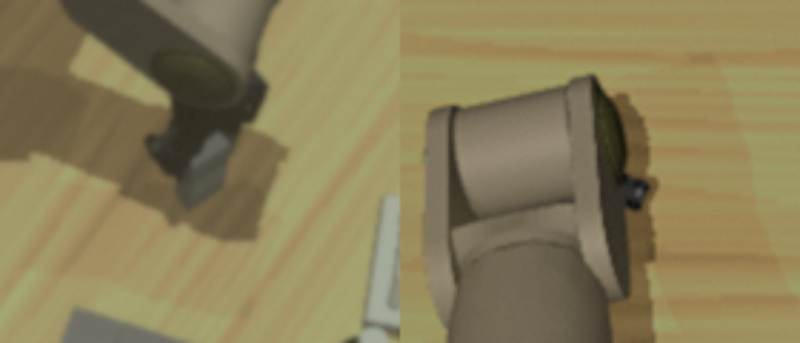

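Gripped squarely: the gap of 0.575 corresponds to about 50 mm. Next, lift and hover over the slot.

```bash
python3 - <<'E'
from h import *
env.movel([*CART,.30],.2); st("lift")
env.reach([*SLOT,.28],q(DY)); env.movel([*SLOT,.262],.1); s=st("hover"); print(s["ee_rot"])
g=eyes.grab_frame("scene");a=g["frame"][120:280,240:400]
g=eyes.grab_frame("top");b=g["frame"][110:270,280:440]
cv2.imwrite("pics/h.png",cv2.resize(np.hstack([a,b]),(800,400),interpolation=2)[:,:,::-1])
E
```

```text
lift t4.7 [0.4825 0.2319 0.2989] F [ 0.9  0.2 -2.8] doserF [0.9 0. ] gap0.580 g73
hover t6.3 [ 0.5843 -0.0835  0.2618] F [-0.4 -0.5 -1.8] doserF [-0.5 -0.3] gap0.579 g73
[-1.24882968e-01  9.92171356e-01  2.33913093e-04 -4.36448981e-04]
```

View pics/h.png

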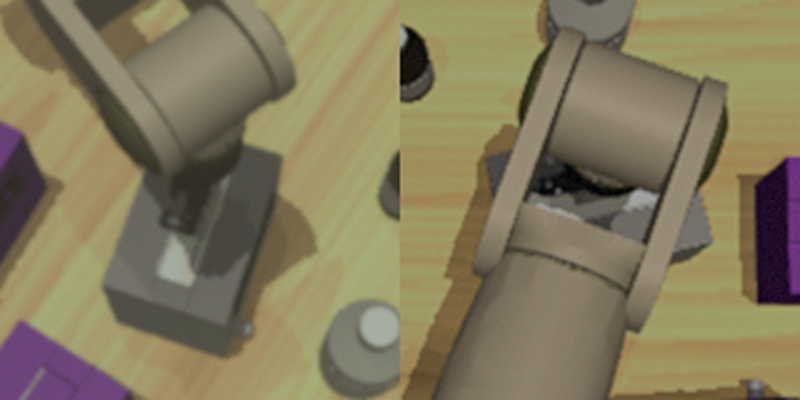

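The cartridge hangs over the flap with its sides parallel to the mouth. I'll lower it under a guard and log forces.

```bash
python3 - <<'E'
from h import *
st("start")
for z in [.245,.235,.225,.215,.205,.195,.188,.182,.177,.172,.167]:
    r=env.movel([*SLOT,z],.04,guard=15); s=st(f"z{z} {r}")
    if r or abs(s["contact_force"][2])>18 or np.hypot(*s["contact_force"][:2])>15: break
E
```

```text
start t6.4 [ 0.5846 -0.0839  0.2626] F [ 1.1  0.3 -2. ] doserF [1.2 0. ] gap0.575 g73
z0.245 False t7.0 [ 0.5844 -0.0843  0.245 ] F [ 0.5  0.6 -2.9] doserF [0.6 0.4] gap0.575 g73
z0.235 False t7.4 [ 0.5848 -0.0843  0.2356] F [1.5 0.5 4.6] doserF [1.6 0.1] gap0.577 g74
z0.225 False t7.8 [ 0.585  -0.0842  0.2252] F [4.7 0.9 0.4] doserF [ 4.8 -0.3] gap0.574 g73
z0.215 False t8.2 [ 0.5845 -0.0841  0.2144] F [ 5.4  1.6 -2.6] doserF [5.6 0.2] gap0.575 g73
z0.205 False t8.6 [ 0.5843 -0.084   0.2042] F [ 5.2  0.8 -3.1] doserF [ 5.2 -0.5] gap0.579 g73
z0.195 False t9.0 [ 0.5842 -0.0841  0.1939] F [ 6.3  0.8 -5.8] doserF [ 6.3 -0.8] gap0.574 g73
z0.188 False t9.3 [ 0.5842 -0.0842  0.1871] F [ 6.1  1.2 -5.1] doserF [ 6.2 -0.4] gap0.576 g73
z0.182 False t9.6 [ 0.5842 -0.0842  0.1812] F [ 6.6  0.7 -5. ] doserF [ 6.6 -0.9] gap0.578 g73
z0.177 False t9.9 [ 0.5843 -0.0842  0.1764] F [ 6.   0.3 -5.6] doserF [ 5.9 -1.2] gap0.577 g73
z0.172 True t10.1 [ 0.5841 -0.0845  0.1721] F [ 1.  -0.2 -2.7] doserF [ 0.9 -0.4] gap0.576 g74
```

The flap loads the cartridge toward +x, and the lead-in is pushing the foot back toward -x. I'll shift slightly to -x and continue.

```bash
python3 - <<'E'
from h import *
p=SLOT.copy(); n=0
p-=.001*ex; env.movel([*p,.173],.03)
st("shift")
z=.173
while z>.150:
    z-=.003; r=env.movel([*p,z],.02,guard=14); s=st(f"z{z:.3f} {r}")
    f=s["contact_force"]; fx=f[:2]@ex; fy=f[:2]@ey
    if r or f[2]>25 or abs(fx)>18 or abs(fy)>12:
        n+=1
        if n>1 or f[2]>25: break
E
```

```text
shift t10.4 [ 0.5835 -0.0844  0.1727] F [ 5.2 -0.1 -3.9] doserF [ 5.  -1.4] gap0.577 g74
z0.170 False t10.7 [ 0.5835 -0.0845  0.1699] F [ 5.   1.6 -2.7] doserF [5.3 0.3] gap0.575 g74
z0.167 False t11.0 [ 0.5835 -0.0845  0.1668] F [ 4.5  0.  -2.5] doserF [ 4.4 -1.1] gap0.578 g74
z0.164 False t11.3 [ 0.5834 -0.0845  0.1637] F [ 5.3  0.1 -3.1] doserF [ 5.2 -1.2] gap0.572 g74
z0.161 False t11.6 [ 0.5834 -0.0845  0.1607] F [ 4.4  0.8 -2.2] doserF [ 4.5 -0.3] gap0.580 g74
z0.158 False t11.9 [ 0.5835 -0.0845  0.1577] F [ 6.  -0.1 -3.1] doserF [ 5.8 -1.6] gap0.574 g74
z0.155 False t12.2 [ 0.5838 -0.0846  0.1555] F [4.4 1.1 3.6] doserF [4.5 0. ] gap0.577 g75
z0.152 False t12.5 [ 0.5838 -0.0847  0.1524] F [4.7 0.5 2.9] doserF [ 4.7 -0.6] gap0.579 g75
z0.149 False t12.8 [ 0.5839 -0.0847  0.15  ] F [4.3 0.8 7.5] doserF [ 4.4 -0.3] gap0.575 g76
```

It is in the pocket and on the rubber pad. Continue to the release depth.

```bash
python3 - <<'E'
from h import *
p=SLOT-.001*ex; z=.149
while z>.1145:
    z-=.004 if z>.119 else .001
    r=env.movel([*p,z],.025,guard=14); s=st(f"z{z:.3f} {r}")
    f=s["contact_force"]
    if r or f[2]>28 or np.hypot(*f[:2])>20: break
E
```

```text
z0.145 True t13.0 [ 0.5841 -0.0848  0.1476] F [ 1.5 -0.1 -1.7] doserF [ 1.4 -0.5] gap0.578 g74
```

```bash
python3 - <<'E'
from h import *
p=SLOT-.001*ex; z=.1476
while z>.1145:
    z=max(z-.004,.114)
    r=env.movel([*p,z],.02,guard=24); s=st(f"z{z:.3f} {r}")
    f=s["contact_force"]
    if r or f[2]>28 or np.hypot(*f[:2])>20: break
E
```

```text
z0.144 False t13.4 [ 0.5839 -0.0848  0.1446] F [ 2.4 -0.4  7. ] doserF [ 2.2 -0.9] gap0.577 g75
z0.140 False t13.7 [ 0.584  -0.0849  0.1407] F [ 2.7 -0.6  5.6] doserF [ 2.5 -1.2] gap0.578 g75
z0.136 False t14.1 [ 0.584  -0.0849  0.1367] F [2.5 0.1 6.8] doserF [ 2.4 -0.5] gap0.576 g75
z0.132 False t14.4 [ 0.584  -0.0849  0.1327] F [2.3 0.  6.6] doserF [ 2.2 -0.6] gap0.572 g75
z0.128 False t14.8 [ 0.5841 -0.0849  0.1287] F [ 2.9 -0.5  6.6] doserF [ 2.7 -1.2] gap0.575 g75
z0.124 False t15.1 [ 0.5841 -0.0849  0.1247] F [ 3.2 -1.2  6.3] doserF [ 2.8 -1.9] gap0.576 g75
z0.120 False t15.5 [ 0.5842 -0.0849  0.1216] F [ 0.4  0.8 12.1] doserF [0.6 0.7] gap0.579 g85
z0.116 True t15.7 [ 0.5843 -0.0849  0.1214] F [-1.9  1.2  6.4] doserF [-1.6  1.6] gap0.577 g90
```

The arm met a stop at TCP z = 0.1214, too high to be the valve, and the pad force rose. I'll look.

```bash
python3 - <<'E'
from h import *
st()
g=eyes.grab_frame("scene");a=g["frame"][140:270,260:390]
g=eyes.grab_frame("top");b=g["frame"][130:260,290:420]
cv2.imwrite("pics/k.png",np.clip(1.6*cv2.resize(np.hstack([a,b]),(800,400),interpolation=2)[:,:,::-1].astype(float),0,255))
E
```

```text
t15.7 [ 0.5843 -0.0849  0.1214] F [-1.9  1.2  6.4] doserF [-1.6  1.6] gap0.577 g90[ WARN:0@0.888] global loadsave.cpp:1063 imwrite_ Unsupported depth image for selected encoder is fallbacked to CV_8U.
```

View pics/k.png

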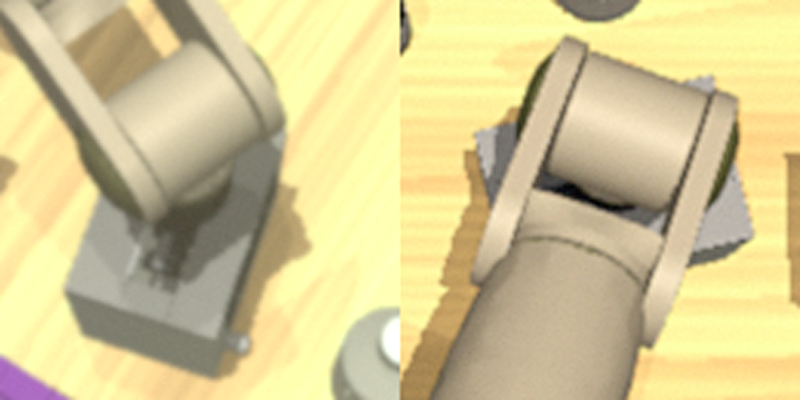

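The view doesn't show the cause; most likely the fingertips have met the lead-in rim. The foot is about 60 mm into the pocket, past the pad, so releasing here is safe. I'll let go, rise, shut the fingers and touch the top.

```bash
python3 - <<'E'
from h import *
p=SLOT-.001*ex
env.movel([*p,.1225],.02); st("relieve")
env.release(); st("open")
r=env.movel([*p,.185],.06,guard=20); st(f"up {r}")
env.close_gripper(30); st("shut")
r=env.movel([*p,.164],.03,guard=7); st(f"down {r}")
z=monitor.sense()["position"][2]
while not r and z>.135:
    z-=.003; r=env.movel([*p,z],.02,guard=6); st(f"down {r}")
E
```

```text
relieve t16.1 [ 0.584  -0.0847  0.1223] F [ 7.7 -1.  -3. ] doserF [ 7.2 -2.9] gap0.571 g75
open t16.5 [ 0.5831 -0.0847  0.1223] F [ 0.2 -3.9  1.5] doserF [-0.8 -3.8] gap0.996 g2
up False t17.7 [ 0.5832 -0.0845  0.1845] F [-1.1 -0.4  0.1] doserF [-1.2 -0.1] gap1.000 g0
shut t18.5 [ 0.5834 -0.0845  0.185 ] F [-0.  -0.1 -0.1] doserF [-0.  -0.1] gap0.003 g0
down False t19.3 [ 0.5835 -0.0845  0.1642] F [0.4 0.5 0.1] doserF [0.5 0.4] gap-0.002 g0
down False t19.6 [ 0.5834 -0.0845  0.1611] F [ 0.1 -0.3  0.5] doserF [ 0.1 -0.3] gap0.002 g0
down False t19.9 [ 0.5834 -0.0845  0.1581] F [-0.1 -0.3  1.1] doserF [-0.2 -0.2] gap-0.003 g0
down True t20.1 [ 0.5836 -0.0848  0.1566] F [0.1 0.4 1.6] doserF [0.2 0.3] gap-0.001 g1
```

The shut fingertips found the top at 0.157, as predicted. Now push in small steps, watching for a rise above the sliding drag.

```bash
cat > push.py <<'E'
from h import *
import sys
p=SLOT-.001*ex; z=float(sys.argv[1]); zc=float(sys.argv[2]); H=[]
def f():
    v=[]
    for _ in range(3): env.hold(.03); v.append(monitor.sense()["contact_force"][2])
    return np.mean(v)
while z>.119:
    z-=.001 if z>zc else .0005
    r=env.movel([*p,z],.01,guard=22); F=f(); zz=monitor.sense()["position"][2]
    b=np.median(H[-8:]) if len(H)>4 else None
    print("z%.4f act %.4f F%.1f %s"%(z,zz,F,"G" if r else ""),"b",b and round(b,1))
    if r or F>30 or (b is not None and F-b>6): break
    H.append(F)
st("end")
E
python3 push.py .1566 .1435
```

```text
z0.1556 act 0.1564 F6.1  b None
z0.1546 act 0.1560 F9.3  b None
z0.1536 act 0.1552 F10.8  b None
z0.1526 act 0.1543 F12.0  b None
z0.1516 act 0.1534 F12.2  b None
z0.1506 act 0.1524 F12.1  b 10.8
z0.1496 act 0.1514 F11.5  b 11.4
z0.1486 act 0.1504 F12.1  b 11.5
z0.1476 act 0.1494 F12.4  b 11.7
z0.1466 act 0.1484 F12.6  b 12.0
z0.1456 act 0.1474 F12.5  b 12.1
z0.1446 act 0.1464 F12.3  b 12.1
z0.1436 act 0.1454 F12.3  b 12.2
z0.1426 act 0.1444 F12.0  b 12.3
z0.1421 act 0.1440 F12.1  b 12.3
z0.1416 act 0.1435 F12.7  b 12.3
z0.1411 act 0.1428 F10.9  b 12.3
z0.1406 act 0.1426 F12.8  b 12.3
z0.1401 act 0.1422 F13.9  b 12.3
z0.1396 act 0.1418 F14.0  b 12.3
z0.1391 act 0.1413 F14.5  b 12.5
z0.1386 act 0.1406 F12.6  b 12.7
z0.1381 act 0.1400 F12.2  b 12.7
z0.1376 act 0.1395 F12.0  b 12.7
z0.1371 act 0.1390 F12.2  b 12.7
z0.1366 act 0.1385 F12.3  b 12.7
z0.1361 act 0.1380 F12.5  b 12.5
z0.1356 act 0.1375 F11.8  b 12.4
z0.1351 act 0.1370 F11.5  b 12.3
z0.1346 act 0.1365 F12.1  b 12.2
z0.1341 act 0.1360 F11.8  b 12.1
z0.1336 act 0.1355 F12.3  b 12.1
z0.1331 act 0.1352 F13.4  b 12.1
z0.1326 act 0.1350 F15.4  b 12.2
z0.1321 act 0.1348 F17.8  b 12.2
z0.1316 act 0.1346 F20.4  b 12.2
end t32.7 [ 0.5844 -0.0851  0.1346] F [-5.9  0.2 20. ] doserF [-5.7  1.6] gap-0.003 g11
```

The force rose 8 N over 0.7 mm of travel, about 13 N/mm. That matches the valve, with the top 45 mm below the slot point. One more small step to confirm, then withdraw and look.

```bash
python3 - <<'E'
from h import *
p=SLOT-.001*ex
env.movel([*p,.1311],.01); env.hold(.1); st("press")
env.movel([*p,.20],.06); st("up")
env.movel([*p,.30],.2)
env.reach([.40,.25,.30],q(CY)); env.hold(.2); st("away")
g=eyes.grab_frame("scene");a=g["frame"][150:270,265:385]
cv2.imwrite("pics/s1.png",g["frame"][:,:,::-1])
g=eyes.grab_frame("top");b=g["frame"][130:250,300:420]
cv2.imwrite("pics/t1.png",g["frame"][:,:,::-1])
hsv=cv2.cvtColor(g["frame"],cv2.COLOR_RGB2HSV)
print(rect(g,(hsv[...,1]<60)&(hsv[...,2]>135),(305,145,110,90),.18))
for n in("scene","top"):
    d=cv2.absdiff(cv2.imread(f"pics/{n}0.png"),cv2.imread(f"pics/{n[0]}1.png")).max(2)
    for nm,roi in(("by",(385,120,50,160) if n=="scene" else (190,85,190,80)),): x,y,w,h=roi; print(n,nm,(d[y:y+h,x:x+w]>40).sum())
cv2.imwrite("pics/f.png",np.clip(1.5*cv2.resize(np.hstack([a,b]),(800,400),interpolation=2)[:,:,::-1].astype(float),0,255).astype(np.uint8))
E
```

```text
press t33.1 [ 0.5845 -0.0851  0.1345] F [-6.   0.1 22.4] doserF [-5.8  1.6] gap0.004 g12
up t34.4 [ 0.5832 -0.0845  0.1995] F [ 0.7 -0.  -0.1] doserF [ 0.7 -0.2] gap-0.000 g0
away t36.7 [0.4004 0.2496 0.2998] F [-0.7  0.9 -0.1] doserF [-0.4  1.1] gap-0.005 g0
[576.9 -84.8 577.6 -84.7 136.7  40.7 104.2]
scene by 0
top by 0
```

View pics/f.png

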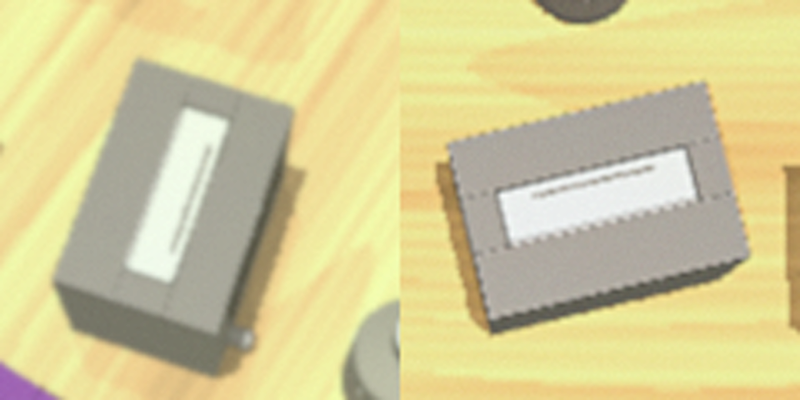

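The flap is shut flush: its rectangle matches the first picture to within 1 mm. The bystander areas show no changed pixels in either view.

```bash
python3 -c "
from bench import job
print(job.hand_in())"
```

```text
the job is handed in; nothing more can be done
None
```

I handed the job in at about 37 s: the cartridge is seated, the flap is closed over it, and the bystanders did not move. I stopped pushing at about 10 N above the sliding drag, which I take to be the valve because the stiffness (about 13 N/mm) and depth (top about 45 mm below the slot point) fit.

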